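# Load a paper roll on the bench holder and lock it with its R-clip

### The job

Take the red paper roll out of its wooden chock, slide it onto the spindle of the roll holder and push it right back against the flange. Then take the R-clip from the tool block and push its straight leg down through the hole in the spindle, with its bent leg riding over the side of the spindle, until the clip is fully home and has snapped round the shaft; let go of it there, and leave the stamp, ink pad and tape where they are.

Things in the scene. Friction and masses are not known exactly. Their poses are not given: they have to be found in the camera images.
- roll: Red paper roll on a cardboard core, 120 mm long, 56 mm outer diameter, 32 mm bore right through, about 0.2 kg, the same both ways round. Origin at its centre, its x axis is the roll's axis. It lies level in a wooden chock (104 x 54 mm, along the roll) that stays under it, no higher than 30 mm; the roll's centre is 48 mm above the table.
- holder: Green steel bracket screwed to the table, with a fixed level spindle that does not turn. Origin on the table under the front face of the spindle's flange; x runs along the spindle to its free end, z up. Base plate 190 x 100 x 6 mm, from x = -75 to +115 mm. The upright behind the flange is 70 mm wide and 138 mm high.
- spindle_root (a point): Where the spindle's axis meets the front face of its aluminium flange (60 mm diameter), 110 mm above the table; axes as the holder's. Spindle 24 mm diameter, its end at x = 148 mm with a 3 mm chamfer. A roll pushed home has its centre at x = 60 mm and, let go, hangs 4 mm low, its bore being wider than the spindle.
- spindle_hole (a point): Centre of the cross-hole in the spindle, on the spindle's axis, 132 mm from the flange; axes as the holder's. The hole is vertical, 9 mm wide, open at the top and bottom and countersunk; it runs 12 mm up and 12 mm down from here.
- clip: Yellow R-clip of 6 mm wire, 129 mm long, 80 g, upright (within 0.1 rad), legs down, its straight leg 50 mm deep in a slot of the tool block. Origin at the tip (lower end) of the straight leg; z runs up that leg (at x = y = 0) to the coil, y from it towards the bent leg, x is the coil's axis, across the clip's plane. It may be fitted with the bent leg on either side of the spindle.
- clip_coil (a point): Centre of the clip's double coil: 34 mm outer diameter and 12 mm thick along the clip's x, which is a good place to hold it, pinched across the 12 mm or across the 34 mm. It lies at y = 14 mm, z = 112 mm in the clip's frame. Axes as the clip's.
- clip_seat (a point): Point on the middle of the clip's straight leg, 52 mm from its tip, level with the seat of the bent leg: it lies at the centre of the spindle's hole when the clip is fully home. Axes as the clip's.
- clip_leg (a joint): How far the bent leg is sprung open, rad (0 relaxed, 0.06 to 0.085 riding over the spindle, near 0 when seated; 5 N m/rad). Off the straight leg, wire centres, it stands 17 mm at its flared tip (z = 18 mm in the clip's frame), 9 mm at z = 38, 15.5 mm at the seat (z = 52), 9 mm at z = 66. Riding over takes under 15 N; the spring pulls the last 10 mm home.
- block: Fixed wooden tool block, 60 x 150 mm along its x and y, 60 mm high. The clip stands in its slot (8 mm wide in x, 25 mm along y, centred at y = -30 mm), clip axes as the block's. An awl and a bone folder stand in it at y = +50 mm, up to 46 mm above its top. Origin under its centre.
- stamp: Bystander: wooden rubber stamp with a black foot, 64 x 49 x 81 mm, upright. Origin under its centre.
- inkpad: Bystander: flat black ink pad with a blue face, 75 x 115 x 18 mm. Origin under its centre.
- tape: Bystander: roll of brown tape lying flat, 96 mm in diameter, 48 mm high. Origin under its centre.
Not all that is in view belongs to the job. What is meant by the roll is not yellow, and is the smaller of those in its own colour.

How it is judged:
By the outcome, as a careful person would: the job done as asked, in the order asked, and still so for the second after the job is handed in, with the robot touching nothing.
It also fails if it takes over 72 s, if anything falls off the work surface, if the arm or the gripper's body presses on something with over 40 N, if the wrist force passes 120 N, or if a joint passes its speed limit or range.

### The arm

A 6-joint arm with a two-finger parallel gripper is mounted at the origin on the work surface. World frame = base frame: x ahead of the robot, y to its left, z up, the work surface at z = 0. Lengths are in m, angles in rad, forces in N, time in s.
With the tool pointing down it reaches from about 0.35 to 0.775 m from the base axis. Payload 5.5 kg.
Tool frame: the origin (TCP) lies at the very end of the fingers, on their centre line; the grasp point (between the pads) lies 19 mm behind it (grip_point_offset is the distance from the TCP to the grasp point, in m); z points along the fingers, y is the line along which they close (so a half turn about z gives the same grasp; the last joint's range is limited). The gripper opens to 85 mm and grips with 20 to 120 N. Pads are 22 mm wide; open, the fingers measure 114 mm over their backs; the gripper's body (76 mm by 85 mm) begins 54 mm behind the grasp point. The pads swing forward as they close: fully open they stand 13 mm farther back than shut.
Start: joints at [1.111, 0.313, 0.046, 1.304, 0, 1.431], TCP at [0.181, 0.546, 0.231] pointing down, gripper open.
Joint ranges: [-2.76, 2.76], [-0.86, 1.69], [-1.03, 1.26], [-2.2, 2.34], [-1.47, 1.5], [-3.14, 3.14]. Speed limits (rad/s): [2.57, 2.57, 3.14, 3.14, 3.14, 3.14].

### API

Orientations are given as a rotation vector (axis times angle).
In Python, from rig import sense, camera, get_calibration, finish_job, grip_point_offset gives the robot as it stands.
- The arm moves only by the shell command python3 -m pendant 'ROWS' [OPENING] [FORCE]. ROWS is text: rows parted by semicolons, each of 4 numbers parted by spaces: the shift along the tool's x, y, z in cm, then the turn about the tool's z in degrees. A call has 1 to 8 rows; each row is the pose to reach, as a shift and turn from the pose commanded when the call began, along the tool's axes at that moment; what a row does not reach only later rows make up. A row lasts 1/12 s, in which the tool goes at most 41.7 mm and 7.16 degrees, less where a joint would pass 70% of its speed; a pose out of reach is approached as far as the arm can. A call with a gripper value outside its range is refused whole. OPENING is the closure, from -1 (fully open) to 1 (shut), set as the call begins (- or left out, the last holds). The fingers move at their own pace and stop on an object; FORCE is the grip in N (left out, the last holds). Time passes only in rows, so rows that repeat a pose let the fingers close. It gives the time, the measured TCP pose, the force, the opening and the grip force at its end, in the units of the state.
- sense(): the state, without advancing time (a new reading comes with each control period).
- camera(name): name is "side" or "top"; returns (picture, depth): 400x640x3 uint8, blue, green, red; 400x640 float32, m along the optical axis (not along the pixel's ray), 0 where there is no reading.
- get_calibration(name): a dict with "camera_matrix" (3x3 intrinsics, pixels), "world_to_cam" (4x4, takes a point from world to camera coordinates). Camera axes: x right, y down, z forward; pixel columns grow to the right and rows downward; lengths in m; the calibration is good to about 2 mm. A picture is of the moment at which its call begins. get_calibration takes no time and is no camera call.
- finish_job(): hands the job in; it is judged then, once.
The state is a dict: "time_s": time; "joint_pos": joint angles; "joint_velocities": joint speeds; "joint_torque": joint torques, N m; "tool_pos": TCP position; "tool_rot": TCP orientation; "wrist_force": force on the tool from outside, world axes, zero at the start; "torque": the same for the moment, N m; "grip_width": finger opening in m; "grip_force": force on a finger pad.
Only numpy, scipy, OpenCV 4.12 (cv2) and the standard library are available. Lean on these libraries where they do the work, as an engineer would, in place of code of your own. Each camera call takes 0.05 s, during which the arm holds its last target. There are 200 camera calls.

## Working session

There is one attempt and no reset: what is moved stays moved. The work goes in short steps, Python scripts to look and compute and a shell command to move; the robot and the scene stay as the last step left them, time stands still between calls to the robot, and variables do not carry over. Pictures are saved under pics/ and viewed, at most 10 in all, crops included, and the job is handed in when it is done.

```bash
ls; mkdir -p pics
cat > h.py <<'E'
import numpy as np, cv2
from rig import sense, camera, get_calibration, finish_job, grip_point_offset
def cal(n):
    c=get_calibration(n); return np.array(c["camera_matrix"]),np.array(c["world_to_cam"])
def cloud(n,d):
    K,T=cal(n); v,u=np.indices(d.shape)
    P=np.stack([(u-K[0,2])/K[0,0]*d,(v-K[1,2])/K[1,1]*d,d],-1)
    return (P-T[:3,3])@T[:3,:3]
def ray(n,u,v,z):
    K,T=cal(n); R=T[:3,:3]; c=-R.T@T[:3,3]; r=R.T@np.linalg.inv(K)@[u,v,1]
    return c+r*(z-c[2])/r[2]
E
python3 - <<'E'
from h import *
print(grip_point_offset); s=sense(); print(s)
for n in("side","top"):
    im,d=camera(n); np.savez(f"{n}0.npz",im=im,d=d); cv2.imwrite(f"pics/{n}0.png",im); K,T=cal(n); print(n,K.round(1).tolist(),(-T[:3,:3].T@T[:3,3]).round(3),T[2,:3].round(2))
E
```

```text
pics
0.0187
{'time_s': 0.0, 'joint_pos': array([ 1.11137087e+00,  3.13983988e-01,  4.49808184e-02,  1.30361713e+00,
       -2.67049347e-05,  1.43120497e+00]), 'joint_velocities': array([ 0.00145111, -0.00114939,  0.00048016, -0.00021981, -0.00113075,
       -0.00152791]), 'joint_torque': array([-9.04321460e-04, -4.80621743e+01,  2.98536658e+01,  1.93424028e-02,
       -3.51179724e-04,  5.36568976e-06]), 'tool_pos': array([0.18056507, 0.5453669 , 0.23041898]), 'tool_rot': array([-5.00173769e-01, -3.10100020e+00,  2.74947405e-03]), 'wrist_force': array([-0.23063004,  0.07409778,  0.18532829]), 'torque': array([ 0.01769962, -0.011946  , -0.00519722]), 'grip_force': 0.0, 'grip_width': 0.08519533748148181}
side [[445.1, 0.0, 325.2], [0.0, 445.1, 193.8], [0.0, 0.0, 1.0]] [ 0.155 -0.884  0.655] [ 0.32  0.79 -0.52]
top [[500.9, 0.0, 319.0], [0.0, 500.9, 189.7], [0.0, 0.0, 1.0]] [ 0.258 -0.016  1.249] [ 0.2  -0.01 -0.98]
```

View pics/side0.png

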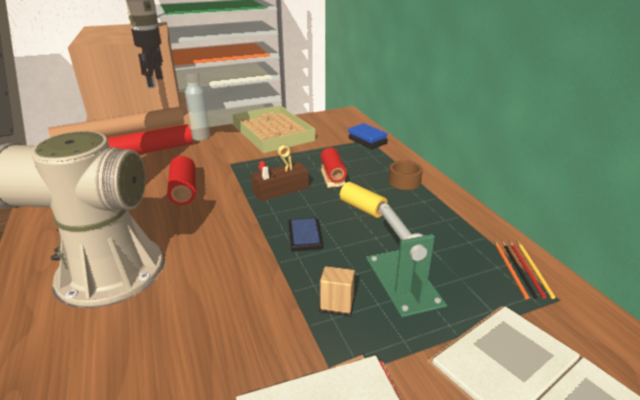

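View pics/top0.png

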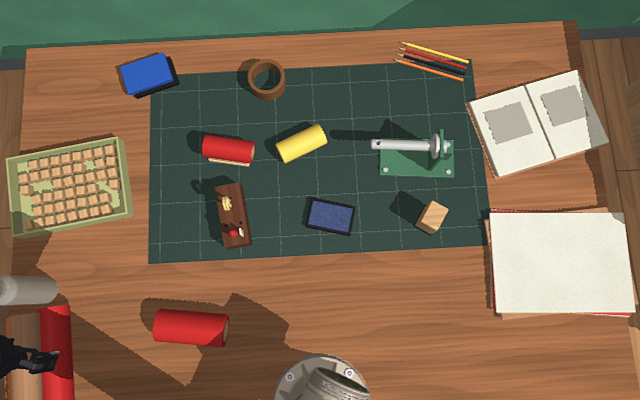

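Side view: the roll in its chock is at about (334,166), the clip at (285,157) in the block, and the holder at (415,260). Top view: the small red roll is at (228,150), the yellow roll at (301,143), the spindle runs from (372,144) to (435,146), and the clip is at (227,203).

Run:
```python
from h import *
D={n:np.load(f"{n}0.npz") for n in("side","top")}
C={n:cloud(n,D[n]["d"]) for n in D}
H={n:cv2.cvtColor(D[n]["im"],cv2.COLOR_BGR2HSV) for n in D}
def box(n,u0,v0,u1,v1):
    m=np.zeros(H[n].shape[:2],bool); m[v0:v1,u0:u1]=1; return m
def rep(name,P):
    c=P.mean(0); xy=P[:,:2]; w,V=np.linalg.eigh(np.cov((xy-xy.mean(0)).T)); a=V[:,1]; t=(xy-xy.mean(0))@V
    lo,hi=np.percentile(t,1,axis=0),np.percentile(t,99,axis=0); mid=xy.mean(0)+V@((lo+hi)/2)
    print(name,len(P),"mean",c.round(4),"mid",mid.round(4),"ang",np.degrees(np.arctan2(a[1],a[0])).round(2),"size",(hi-lo).round(4),"z",np.percentile(P[:,2],[1,50,99]).round(4))
def red(n): h=H[n]; return ((h[...,0]<8)|(h[...,0]>172))&(h[...,1]>150)
def yel(n): h=H[n]; return (h[...,0]>18)&(h[...,0]<34)&(h[...,1]>90)
for n,b in(("top",(190,120,270,175)),("side",(315,140,355,190))):
    m=box(n,*b)&red(n)&(C[n][...,2]>.03); rep("roll "+n,C[n][m])
    P=C[n][m]; rep(" crest",P[P[:,2]>.070])
m=box("top",265,115,335,170)&yel("top"); rep("yellow roll",C["top"][m])
m=box("side",330,175,395,222)&yel("side"); rep("yellow roll s",C["side"][m])
P=C["top"]; m=box("top",365,130,432,160)&(P[...,2]>.095); rep("spindle",P[m])
m=box("top",365,130,432,160)&(P[...,2]>.117); rep("spindle crest",P[m])
m=box("top",428,120,470,170)&(P[...,2]>.09); rep("flange",P[m])
m=box("top",365,120,470,185)&(P[...,2]<.02)&(H["top"][...,0]>60)&(H["top"][...,1]>110)&(H["top"][...,2]>70); rep("base",P[m])
for n,b in(("top",(205,180,250,218)),("side",(270,140,300,180))):
    m=box(n,*b)&yel(n)&(C[n][...,2]>.06); rep("clip "+n,C[n][m])
    Q=C[n][m]; rep(" top",Q[Q[:,2]>.1])
m=box("top",205,175,260,255)&(C["top"][...,2]>.05)&(C["top"][...,2]<.066); rep("block top",C["top"][m])
for n,(u,v) in {"side":(337,250)}.items(): pass
for nm,b in(("stamp",(405,195,455,240)),("ink",(300,190,360,240)),("tape",(240,52,292,105))):
    m=box("top",*b)&(P[...,2]>.01); rep(nm,P[m])
big=np.hstack([cv2.resize(D["side"]["im"][140:205,240:320],None,fx=5,fy=5),cv2.resize(D["top"]["im"][175:240,200:260],None,fx=5,fy=5)]); cv2.imwrite("pics/c1.png",big)
```

```text
roll top 1090 mean [0.6128 0.1934 0.0762] mid [0.6157 0.1933] ang 55.28 size [0.0845 0.1199] z [0.0463 0.0718 0.0806]
 crest 659 mean [0.616  0.1926 0.0852] mid [0.6162 0.1947] ang 48.51 size [0.0853 0.1139] z [0.0701 0.0744 0.082 ]
roll side 453 mean [0.6063 0.1747 0.0705] mid [0.6163 0.1911] ang 68.78 size [0.0695 0.1177] z [0.0319 0.071  0.0794]
 crest 245 mean [0.6103 0.1759 0.082 ] mid [ 0.4985 -0.0962] ang 67.51 size [0.0494 0.739 ] z [0.0704 0.0751 0.4019]
yellow roll 1111 mean [0.6233 0.013  0.0535] mid [0.6274 0.015 ] ang 135.71 size [0.0888 0.12  ] z [-0.0003  0.0507  0.0603]
yellow roll s 981 mean [0.6182 0.0088 0.0393] mid [0.636  0.0484] ang 72.8 size [0.1188 0.1872] z [0.0004 0.042  0.058 ]
spindle 620 mean [ 0.5816 -0.2194  0.1357] mid [ 0.4579 -0.1283] ang 124.27 size [0.2038 0.4108] z [0.1077 0.12   1.2494]
spindle crest 476 mean [ 0.5813 -0.2193  0.1424] mid [ 0.4586 -0.1205] ang 131.43 size [0.1624 0.4222] z [0.1172 0.1208 1.2494]
flange 435 mean [ 0.5708 -0.2999  0.1476] mid [ 0.4248 -0.1777] ang 139.68 size [0.0468 0.4637] z [0.0926 0.1291 1.2494]
base 11 mean [ 
[... 337 characters left out ...]
p side 159 mean [0.471  0.1851 0.1079] mid [0.4721 0.1988] ang 73.22 size [0.0342 0.039 ] z [0.0611 0.1098 0.1392]
 top 97 mean [0.4658 0.1789 0.1267] mid [0.4624 0.1696] ang 73.54 size [0.0327 0.067 ] z [0.1018 0.1203 0.1602]
block top 1381 mean [0.4529 0.1871 0.0601] mid [0.4533 0.188 ] ang -173.04 size [0.0601 0.1482] z [0.0529 0.0603 0.0653]
stamp 661 mean [ 0.417  -0.2847  0.082 ] mid [ 0.4206 -0.2903] ang 124.57 size [0.0583 0.0667] z [0.0106 0.0801 0.0884]
ink 1386 mean [ 0.4399 -0.0486  0.0256] mid [ 0.441  -0.0486] ang 72.32 size [0.0758 0.1124] z [0.0112 0.0176 0.0243]
tape 781 mean [0.8006 0.0934 0.0526] mid [0.5559 0.0436] ang -168.52 size [0.0917 0.6076] z [0.0114 0.0447 1.2494]
```

View pics/c1.png

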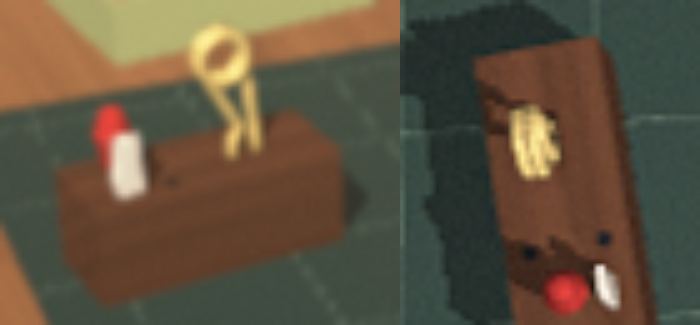

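```bash
cat >> h.py <<'E'
from scipy.optimize import least_squares
def box(n,u0,v0,u1,v1):
    m=np.zeros((400,640),bool); m[v0:v1,u0:u1]=1; return m
def hsv(im): return cv2.cvtColor(im,cv2.COLOR_BGR2HSV)
def red(h): return ((h[...,0]<8)|(h[...,0]>172))&(h[...,1]>150)
def yel(h): return (h[...,0]>18)&(h[...,0]<34)&(h[...,1]>90)
def axis_fit(P,r):  # near-level line x=a+b*t, z=c+d*t (t=y-ym), points at distance r
    ym=np.median(P[:,1]); t=P[:,1]-ym
    f=lambda p:(np.hypot((P[:,0]-p[0]-p[1]*t)/np.hypot(1,p[1]),P[:,2]-p[2]-p[3]*t)-r)*1e3
    s=least_squares(f,[np.median(P[:,0]),0,np.median(P[:,2])-r*.8,0],loss="soft_l1")
    a,b,c,d=s.x; lo,hi=np.percentile(P[:,1],[.5,99.5])
    print(" axis x=%.4f at y=%.4f, dx/dy=%.4f, z=%.4f dz/dy=%.4f, y %.4f..%.4f len %.4f n=%d res %.2fmm"%(a,ym,b,c,d,lo,hi,(hi-lo)*np.hypot(1,b),len(P),np.median(abs(s.fun))))
    return s.x,ym
E
python3 - <<'E'
from h import *
from scipy.spatial.transform import Rotation as Ro
D={n:np.load(f"{n}0.npz") for n in("side","top")}
C={n:cloud(n,D[n]["d"]) for n in D}; H={n:hsv(D[n]["im"]) for n in D}
ok={n:(D[n]["d"]>0) for n in D}
z=lambda n:C[n][...,2]
er=lambda m:cv2.erode(m.astype(np.uint8),np.ones((3,3)))>0
R=[]
for n,b in(("top",(190,120,270,175)),("side",(315,140,355,190))):
    m=box(n,*b)&red(H[n])&ok[n]&(z(n)>.03)&(z(n)<.085); print("roll",n); axis_fit(C[n][m],.028); R.append(C[n][m])
print("roll both"); axis_fit(np.vstack(R),.028)
S=[]
for n,b in(("top",(365,130,430,160)),("side",(378,200,412,245))):
    h=H[n]; m=box(n,*b)&ok[n]&(z(n)>.09)&(z(n)<.13)&(h[...,1]<70); print("spindle",n); axis_fit(C[n][m],.012); S.append(C[n][m])
print("both"); axis_fit(np.vstack(S),.012)
n="top"; P=C[n]
m=box(n,425,120,450,170)&ok[n]&(z(n)>.123)&(z(n)<.15); Q=P[m]; print("flange/upright pts y pct",np.percentile(Q[:,1],[1,10,25,50,75,90,99]).round(4)); 
for l in range(425,450,2):
    mm=box(n,l,125,l+2,165)&ok[n]&(z(n)>.05)&(z(n)<.15); print(l,P[mm].mean(0).round(4),P[mm][:,2].max().round(4),P[mm][:,0].min().round(3),P[mm][:,0].max().round(3))
# yellow roll, clip
m=box(n,265,115,335,170)&yel(H[n])&ok[n]&(z(n)>.01); Q=P[m]; print("yellow: y",np.percentile(Q[:,1],[1,99]),"x",np.percentile(Q[:,0],[1,99]),"z",Q[:,2].max())
for n,b in(("top",(205,180,250,218)),("side",(270,140,300,180))):
    m=box(n,*b)&yel(H[n])&ok[n]&(z(n)>.062)&(z(n)<.15)
    for lo,hi in((.062,.08),(.08,.1),(.1,.115),(.115,.145)):
        Q=C[n][m&(z(n)>lo)&(z(n)<hi)]; 
        if len(Q): print("clip",n,lo,len(Q),Q.mean(0).round(4),np.percentile(Q[:,0],[2,98]).round(4),np.percentile(Q[:,1],[2,98]).round(4),Q[:,2].max().round(3))
n="top"; m=box(n,205,175,260,255)&(z(n)>.055)&(z(n)<.065)&ok[n]; r=cv2.minAreaRect(C[n][m][:,:2].astype(np.float32)*1000); print("block",r)
print(Ro.from_rotvec(sense()["tool_rot"]).as_matrix().round(3))
E
```

```text
roll top
 axis x=0.6205 at y=0.1946, dx/dy=0.2055, z=0.0482 dz/dy=0.0015, y 0.1323..0.2556 len 0.1259 n=1084 res 1.23mm
roll side
 axis x=0.6151 at y=0.1754, dx/dy=0.2079, z=0.0489 dz/dy=0.0074, y 0.1321..0.2576 len 0.1282 n=450 res 0.93mm
roll both
 axis x=0.6192 at y=0.1901, dx/dy=0.2064, z=0.0485 dz/dy=0.0038, y 0.1322..0.2563 len 0.1267 n=1534 res 1.25mm
spindle top
 axis x=0.5892 at y=-0.2199, dx/dy=0.0934, z=0.1106 dz/dy=-0.0048, y -0.2872..-0.1516 len 0.1361 n=589 res 1.16mm
spindle side
 axis x=0.5887 at y=-0.2211, dx/dy=0.0918, z=0.1111 dz/dy=-0.0021, y -0.2772..-0.1497 len 0.1281 n=449 res 0.57mm
both
 axis x=0.5889 at y=-0.2207, dx/dy=0.0923, z=0.1109 dz/dy=-0.0034, y -0.2864..-0.1510 len 0.1359 n=1038 res 0.81mm
flange/upright pts y pct [-0.3263 -0.3174 -0.3121 -0.3076 -0.3016 -0.2984 -0.2806]
425 [ 0.5802 -0.2784  0.1194] 0.1233 0.571 0.59
427 [ 0.5798 -0.283   0.1195] 0.1271 0.571 0.592
429 [ 0.5798 -0.2879  0.1188] 0.1263 0.571 0.591
431 [ 0.5749 -0.2969  0.0991] 0.1242 0.551 0.605
433 [ 0.5737 -0.2996  0.1055] 0.1257 0.546 0.61
435 [ 0.5712 -0.3008  0.1202] 0.1404 0.5
[... 538 characters left out ...]
1906 0.0823] [0.4861 0.488 ] [0.1903 0.1908] 0.083
clip top 0.1 12 [0.4719 0.1864 0.1099] [0.4641 0.4798] [0.1843 0.1885] 0.114
clip top 0.115 77 [0.4681 0.1898 0.1329] [0.4546 0.4835] [0.1836 0.1971] 0.14
clip side 0.062 27 [0.4807 0.1945 0.0702] [0.471  0.4889] [0.1888 0.2105] 0.079
clip side 0.08 28 [0.4777 0.192  0.0906] [0.4658 0.4886] [0.1877 0.1952] 0.1
clip side 0.1 37 [0.471  0.1906 0.1093] [0.4555 0.4865] [0.1844 0.1981] 0.115
clip side 0.115 59 [0.4678 0.1896 0.1286] [0.4524 0.4832] [0.184  0.1977] 0.14
block ((453.5829772949219, 188.48455810546875), (150.73593139648438, 61.20586013793945), 7.939920902252197)
[[-0.949  0.314 -0.001]
 [ 0.314  0.949 -0.002]
 [ 0.    -0.002 -1.   ]]
```

```bash
cat > d.py <<'E'
# d.py x y z yaw_of_tool_x_deg : shift in tool axes (cm) and turn about tool z (deg) from the measured pose
import sys; from h import *
from scipy.spatial.transform import Rotation as Ro
x,y,z,a=map(float,sys.argv[1:5]); s=sense(); R=Ro.from_rotvec(s["tool_rot"]).as_matrix()
d=R.T@(np.array([x,y,z])-s["tool_pos"])*100; c=np.degrees(np.arctan2(R[1,0],R[0,0]))
print("t%.2f"%s["time_s"],"shift cm",d.round(2),"turn",round((c-a+180)%360-180,2),"| pos",s["tool_pos"].round(4),"yaw",c.round(2),"tilt",R[2].round(3),"j",s["joint_pos"].round(2),"w",round(s["grip_width"],4),"gf",round(s["grip_force"],1),"F",s["wrist_force"].round(1))
E
python3 -m pendant '-3 -1.1 0 5; -6.6 -2.5 0 10; -9.9 -3.7 0 15; -13.2 -4.9 0 20; -16.5 -6.1 0 25; -19.8 -7.4 0 30; -23 -8.6 0 35; -26.4 -9.8 0 41' -1 60
python3 d.py 0.6199 0.194 0.2 78.3
```

```text
time_s: 0.77
tool_pos: [0.4012, 0.3685, 0.231]
tool_rot: [-1.56, -2.726, 0.001]
wrist_force: [1.0, 0.5, -1.2]
grip_width: 0.0854
grip_force: 0.0
t0.77 shift cm [-26.12  10.02   3.09] turn 42.14 | pos [0.4012 0.3685 0.231 ] yaw 120.44 tilt [ 0.    -0.001 -1.   ] j [ 0.6   0.25 -0.03  1.28  0.    1.63] w 0.0854 gf 0.0 F [ 1.   0.5 -1.2]
```

```bash
python3 -m pendant '-3.3 1.3 .3 5; -6.6 2.5 .8 10; -9.9 3.8 1.2 16; -13.2 5.1 1.6 21; -16.5 6.3 2 26; -19.8 7.6 2.4 31; -23 8.8 2.8 37; -26.1 10 3.1 42.1'
python3 -m pendant '0 0 0 0; 0 0 0 0; 0 0 0 0'
python3 d.py 0.6199 0.194 0.034 78.3
python3 - <<'E'
from h import *
im,d=camera("top"); cv2.imwrite("pics/t1.png",cv2.resize(im[100:260,150:350],None,fx=3,fy=3))
E
```

```text
time_s: 1.43
tool_pos: [0.6206, 0.1948, 0.1993]
tool_rot: [-2.436, -1.982, 0.002]
wrist_force: [0.6, 0.7, 0.9]
grip_width: 0.0852
grip_force: 0.0
time_s: 1.68
tool_pos: [0.6191, 0.1963, 0.1996]
tool_rot: [-2.43, -1.989, 0.002]
wrist_force: [0.3, -0.3, -0.8]
grip_width: 0.0855
grip_force: 0.0
t1.68 shift cm [-0.21  0.15 16.56] turn 0.3 | pos [0.6191 0.1963 0.1996] yaw 78.6 tilt [-0.    -0.002 -1.   ] j [0.18 0.47 0.2  1.3  0.   1.95] w 0.0855 gf 0.0 F [ 0.3 -0.3 -0.8]
```

View pics/t1.png

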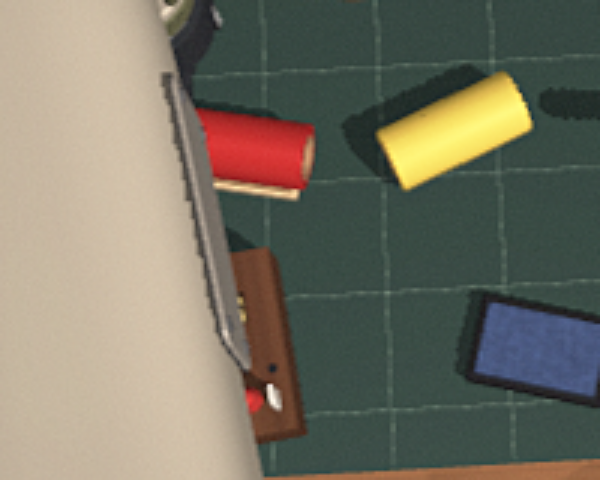

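The arm hides the gripper in this view; the roll (right end at about (310,150)) hasn't been touched. Descending onto it now.

```bash
python3 -m pendant '-.2 .15 3 .3; -.2 .15 6 .3; -.2 .15 9 .3; -.2 .15 11.5 .3; -.2 .15 13.5 .3; -.2 .15 15 .3; -.2 .15 16 .3; -.2 .15 16.5 .3'
python3 -m pendant '0 0 0 0; 0 0 0 0' 
python3 d.py 0.6199 0.194 0.034 78.3
python3 -m pendant '0 0 0 0; 0 0 0 0; 0 0 0 0; 0 0 0 0; 0 0 0 0; 0 0 0 0; 0 0 0 0; 0 0 0 0' 1 50
python3 d.py 0.6199 0.194 0.034 78.3
```

```text
time_s: 2.4
tool_pos: [0.6191, 0.1952, 0.0342]
tool_rot: [-2.434, -1.985, 0.003]
wrist_force: [-0.2, 0.2, -0.3]
grip_width: 0.0856
grip_force: 0.0
time_s: 2.57
tool_pos: [0.621, 0.1948, 0.0362]
tool_rot: [2.435, 1.984, 0.002]
wrist_force: [-0.1, 0.2, -0.4]
grip_width: 0.0854
grip_force: 0.0
t2.57 shift cm [-0.1  -0.1   0.22] turn 0.03 | pos [0.621  0.1948 0.0362] yaw 78.33 tilt [ 0.001  0.001 -1.   ] j [ 0.18  0.57 -0.05  0.95  0.    1.96] w 0.0854 gf 0.0 F [-0.1  0.2 -0.4]
time_s: 3.23
tool_pos: [0.6202, 0.1947, 0.0369]
tool_rot: [-2.435, -1.983, -0.001]
wrist_force: [-4.4, 1.1, 6.7]
grip_width: 0.0532
grip_force: 54.9
t3.23 shift cm [-0.07 -0.02  0.29] turn 0.0 | pos [0.6202 0.1947 0.0369] yaw 78.3 tilt [ 0.001 -0.001 -1.   ] j [ 0.18  0.57 -0.05  0.95  0.    1.96] w 0.0532 gf 54.9 F [-4.4  1.1  6.7]
```

Width 53 mm and an upward force mean the pads are a little above the roll's centre. I'll reopen, drop 6 mm and grip again.

```bash
python3 -m pendant '0 0 0 0; 0 0 0 0; 0 0 0 0; 0 0 0 0; 0 0 .2 0; 0 0 .4 0; 0 0 .6 0; 0 0 .6 0' -1 50
python3 d.py 0.6199 0.194 0.0305 78.3
python3 -m pendant '0 0 0 0; 0 0 0 0; 0 0 0 0; 0 0 0 0; 0 0 0 0; 0 0 0 0; 0 0 0 0; 0 0 0 0' 1 60
python3 d.py 0.6199 0.194 0.0305 78.3
python3 -m pendant '0 0 -.5 0; 0 0 -1.5 0; 0 0 -3 0; 0 0 -5 0; 0 0 -7 0; 0 0 -9 0; 0 0 -10 0; 0 0 -10 0'
python3 d.py 0.6199 0.194 0.0305 78.3
```

```text
time_s: 3.9
tool_pos: [0.6204, 0.194, 0.0285]
tool_rot: [-2.436, -1.982, 0.002]
wrist_force: [-0.0, -0.1, -0.1]
grip_width: 0.0853
grip_force: 0.0
t3.90 shift cm [-0.01 -0.05 -0.2 ] turn -0.03 | pos [0.6204 0.194  0.0285] yaw 78.27 tilt [-0.    -0.001 -1.   ] j [ 0.18  0.58 -0.06  0.94  0.    1.96] w 0.0853 gf 0.0 F [-0.  -0.1 -0.1]
time_s: 4.57
tool_pos: [0.6209, 0.1943, 0.0297]
tool_rot: [-2.437, -1.983, -0.001]
wrist_force: [-2.6, -0.5, 5.7]
grip_width: 0.0535
grip_force: 64.3
t4.57 shift cm [-0.05 -0.09 -0.08] turn -0.02 | pos [0.6209 0.1943 0.0297] yaw 78.28 tilt [ 0.  0. -1.] j [ 0.18  0.58 -0.06  0.94  0.    1.96] w 0.0535 gf 64.3 F [-2.6 -0.5  5.7]
time_s: 5.23
tool_pos: [0.6228, 0.1945, 0.1326]
tool_rot: [2.435, 1.981, 0.008]
wrist_force: [0.0, -1.1, -0.6]
grip_width: 0.0535
grip_force: 63.6
t5.23 shift cm [-0.12 -0.33 10.21] turn -0.02 | pos [0.6228 0.1945 0.1326] yaw 78.28 tilt [ 0.002  0.005 -1.   ] j [0.18 0.5  0.08 1.15 0.   1.96] w 0.0535 gf 63.6 F [ 0.  -1.1 -0.6]
```

```bash
python3 -m pendant '0 0 0 0; 0 0 0 0; 0 0 0 0'
python3 - <<'E'
from h import *
im,d=camera("side"); P=cloud("side",d); h=hsv(im)
m=box("side",300,80,375,200)&red(h)&(d>0)&(P[...,2]>.06)&(P[...,2]<.3)&(P[...,1]<.3); axis_fit(P[m],.028)
s=sense(); print(s["tool_pos"].round(4))
cv2.imwrite("pics/s1.png",cv2.resize(im[80:240,270:470],None,fx=3,fy=3))
E
```

```text
time_s: 5.48
tool_pos: [0.6198, 0.1939, 0.1275]
tool_rot: [-2.436, -1.982, 0.004]
wrist_force: [-0.4, -0.1, -2.0]
grip_width: 0.0533
grip_force: 63.7
 axis x=0.6114 at y=0.1570, dx/dy=0.2041, z=0.1472 dz/dy=0.0046, y 0.1307..0.2432 len 0.1148 n=385 res 0.97mm
[0.6199 0.1939 0.1276]
```

View pics/s1.png

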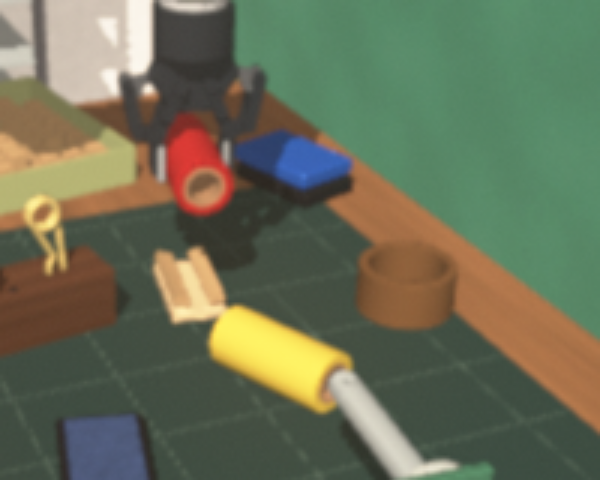

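The roll is held level (near end at about (205,185)) and the chock stays behind empty; the clip stands at (45,235). Now to the pre-insert pose in line with the spindle.

```bash
python3 d.py 0.6035 -0.074 0.091 84.7
```

```text
t5.53 shift cm [-26.56   3.85   3.68] turn -6.43 | pos [0.6199 0.1939 0.1276] yaw 78.27 tilt [-0.001 -0.003 -1.   ] j [0.18 0.5  0.08 1.15 0.   1.96] w 0.0535 gf 63.6 F [-0.9  0.3 -2.1]
```

```bash
python3 -m pendant '-2 .3 0 -.5; -5.5 .8 .5 -1.5; -9 1.3 1 -2.5; -13 1.9 1.7 -3.5; -17 2.5 2.4 -4.5; -20.5 3 3 -5.4; -23.5 3.4 3.4 -6; -25.5 3.7 3.7 -6.4'
python3 -m pendant '-.5 .1 0 0; -1 .15 0 0; -1 .15 0 0; -1 .15 0 0'
python3 d.py 0.6035 -0.074 0.091 84.7
python3 - <<'E'
from h import *
im,d=camera("side"); P=cloud("side",d); h=hsv(im)
m=box("side",300,120,480,300)&red(h)&(d>0)&(P[...,2]>.07)&(P[...,2]<.2); axis_fit(P[m],.028)
m=box("side",378,200,412,245)&(d>0)&(P[...,2]>.09)&(P[...,2]<.13)&(h[...,1]<70); axis_fit(P[m],.012)
cv2.imwrite("pics/s2.png",cv2.resize(im[120:280,290:490],None,fx=3,fy=3))
E
```

```text
time_s: 6.2
tool_pos: [0.604, -0.066, 0.0907]
tool_rot: [-2.323, -2.113, 0.003]
wrist_force: [0.1, 0.1, -0.7]
grip_width: 0.0536
grip_force: 63.6
time_s: 6.53
tool_pos: [0.6059, -0.0723, 0.0921]
tool_rot: [-2.321, -2.116, -0.0]
wrist_force: [-0.2, 0.5, -1.3]
grip_width: 0.0536
grip_force: 63.6
t6.53 shift cm [-0.19 -0.22  0.11] turn 0.02 | pos [ 0.6059 -0.0723  0.0921] yaw 84.72 tilt [ 0.001 -0.    -1.   ] j [-0.25  0.45 -0.1   1.02  0.    1.41] w 0.0536 gf 63.6 F [-0.2  0.5 -1.3]
 axis x=0.6021 at y=-0.1074, dx/dy=0.0857, z=0.1111 dz/dy=0.0180, y -0.1333..-0.0322 len 0.1014 n=545 res 0.89mm
 axis x=0.5887 at y=-0.2196, dx/dy=0.0921, z=0.1109 dz/dy=-0.0018, y -0.2776..-0.1518 len 0.1263 n=449 res 0.58mm
```

View pics/s2.png

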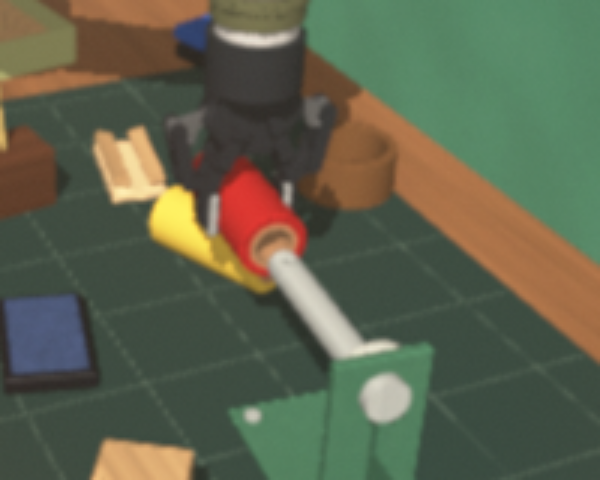

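The roll is lined up at the spindle tip, meeting at about (280,255), and sits 3 mm to +x of the axis. I'll correct that and slide it on.

```bash
python3 -m pendant '0 -.3 .05 0; 0 -.3 .05 0; -.8 -.3 .05 0; -1.6 -.3 .05 0; -2.4 -.3 .05 0; -3.2 -.3 .05 0; -4 -.3 .05 0; -4 -.3 .05 0'
python3 d.py .5873 -.2382 .0915 84.7
python3 -m pendant '-1 0 0 0; -2 0 0 0; -3 0 0 0; -4 0 0 0; -5 0 0 0; -6 0 0 0; -7 0 0 0; -7 0 0 0'
python3 d.py .5873 -.2382 .0915 84.7
```

```text
time_s: 7.25
tool_pos: [0.5991, -0.1149, 0.0918]
tool_rot: [2.324, 2.113, -0.0]
wrist_force: [0.8, -0.4, -1.2]
grip_width: 0.0537
grip_force: 63.6
t7.25 shift cm [-12.38  -0.     0.04] turn -0.16 | pos [ 0.5991 -0.1149  0.0918] yaw 84.54 tilt [-0.001  0.    -1.   ] j [-0.32  0.45 -0.1   1.02 -0.    1.35] w 0.0537 gf 63.6 F [ 0.8 -0.4 -1.2]
time_s: 7.92
tool_pos: [0.5926, -0.1848, 0.0918]
tool_rot: [2.324, 2.113, -0.0]
wrist_force: [0.2, 0.9, -1.2]
grip_width: 0.0535
grip_force: 63.6
t7.92 shift cm [-5.37 -0.02  0.03] turn -0.15 | pos [ 0.5926 -0.1848  0.0918] yaw 84.55 tilt [-0.001  0.    -1.   ] j [-0.43  0.47 -0.07  1.03 -0.    1.23] w 0.0535 gf 63.6 F [ 0.2  0.9 -1.2]
```

```bash
python3 -m pendant '-1 0 0 -.1; -2 0 0 -.1; -3 0 0 -.1; -3.8 0 0 -.1; -4.4 0 0 -.1; -4.7 0 0 -.1; -4.8 0 0 -.1; -4.8 0 0 -.1'
python3 d.py .5873 -.2382 .0915 84.7
python3 -m pendant '-.1 0 0 0; -.2 0 0 0; -.2 0 0 0; -.3 0 0 0; -.3 0 0 0; -.4 0 0 0; -.4 0 0 0'
python3 d.py .5873 -.2382 .0915 84.7
```

```text
time_s: 8.58
tool_pos: [0.5881, -0.2304, 0.0917]
tool_rot: [-2.321, -2.117, -0.0]
wrist_force: [1.1, -0.5, -1.1]
grip_width: 0.0537
grip_force: 63.6
t8.58 shift cm [-0.79 -0.01  0.02] turn 0.06 | pos [ 0.5881 -0.2304  0.0917] yaw 84.76 tilt [ 0. -0. -1.] j [-0.5   0.49 -0.04  1.04  0.    1.16] w 0.0537 gf 63.6 F [ 1.1 -0.5 -1.1]
time_s: 9.17
tool_pos: [0.5878, -0.2342, 0.0918]
tool_rot: [2.32, 2.118, 0.0]
wrist_force: [0.4, -0.7, -2.4]
grip_width: 0.0537
grip_force: 63.6
t9.17 shift cm [-0.4  -0.02  0.03] turn 0.08 | pos [ 0.5878 -0.2342  0.0918] yaw 84.78 tilt [ 0.  0. -1.] j [-0.51  0.49 -0.03  1.05  0.    1.16] w 0.0537 gf 63.6 F [ 0.4 -0.7 -2.4]
```

```bash
python3 -m pendant '-.1 0 0 0; -.2 0 0 0; -.2 0 0 0; -.2 0 0 0'; python3 -m pendant '-.1 0 0 0; -.1 0 0 0; -.2 0 0 0; -.2 0 0 0';  python3 -m pendant '-.1 0 0 0; -.1 0 0 0; -.2 0 0 0; -.2 0 0 0'; python3 d.py .5873 -.2382 .0915 84.7
```

```text
time_s: 9.5
tool_pos: [0.5876, -0.2362, 0.0918]
tool_rot: [-2.32, -2.118, -0.0]
wrist_force: [0.2, 0.3, -1.3]
grip_width: 0.0537
grip_force: 63.6
time_s: 9.83
tool_pos: [0.5875, -0.2383, 0.0918]
tool_rot: [2.32, 2.118, 0.0]
wrist_force: [0.6, 0.8, -1.8]
grip_width: 0.0538
grip_force: 63.6
time_s: 10.17
tool_pos: [0.5873, -0.2398, 0.0917]
tool_rot: [-2.32, -2.118, -0.001]
wrist_force: [-0.2, 1.8, -2.1]
grip_width: 0.0535
grip_force: 63.7
t10.17 shift cm [ 0.16 -0.01  0.02] turn 0.08 | pos [ 0.5873 -0.2398  0.0917] yaw 84.78 tilt [ 0.001  0.    -1.   ] j [-0.51  0.5  -0.03  1.05  0.    1.15] w 0.0535 gf 63.7 F [-0.2  1.8 -2.1]
```

```bash
python3 -m pendant '-.1 0 0 0; -.1 0 0 0; -.1 0 0 0';  python3 -m pendant '-.1 0 0 0; -.1 0 0 0; -.1 0 0 0'; python3 -m pendant '-.1 0 0 0; -.1 0 0 0; -.1 0 0 0'; python3 d.py .5873 -.2382 .0915 84.7
```

```text
time_s: 10.42
tool_pos: [0.5872, -0.2398, 0.0917]
tool_rot: [-2.318, -2.118, -0.003]
wrist_force: [0.6, 4.8, -0.4]
grip_width: 0.0533
grip_force: 63.9
time_s: 10.67
tool_pos: [0.5872, -0.2398, 0.0917]
tool_rot: [-2.317, -2.118, -0.005]
wrist_force: [1.7, 6.9, -0.8]
grip_width: 0.0537
grip_force: 63.9
time_s: 10.92
tool_pos: [0.5872, -0.2398, 0.0918]
tool_rot: [-2.315, -2.118, -0.007]
wrist_force: [1.5, 10.9, 0.9]
grip_width: 0.054
grip_force: 64.0
t10.92 shift cm [ 0.16 -0.    0.03] turn 0.19 | pos [ 0.5872 -0.2398  0.0918] yaw 84.89 tilt [ 0.006  0.    -1.   ] j [-0.52  0.5  -0.03  1.05  0.01  1.14] w 0.054 gf 64.0 F [ 1.5 10.9  0.9]
```

```bash
python3 -m pendant '.2 0 .15 0; .2 0 .35 0; .2 0 .45 0; .2 0 .45 0'; python3 -m pendant '0 0 0 0; 0 0 0 0; 0 0 0 0; 0 0 0 0; 0 0 0 0; 0 0 0 0' -1
python3 -m pendant '0 0 -1 0; 0 0 -3 0; 0 0 -6 0; 0 0 -9 0; 0 0 -12 0; 0 0 -14 0; 0 0 -16 0; 0 0 -16 0'
python3 d.py 0.47 0.191 0.24 7.5
```

```text
time_s: 11.25
tool_pos: [0.5875, -0.2399, 0.0874]
tool_rot: [-2.319, -2.118, -0.003]
wrist_force: [1.5, 5.9, 0.0]
grip_width: 0.0533
grip_force: 64.0
time_s: 11.75
tool_pos: [0.5871, -0.2415, 0.0873]
tool_rot: [2.321, 2.117, -0.0]
wrist_force: [0.6, 0.1, -0.6]
grip_width: 0.0858
grip_force: 0.0
time_s: 12.42
tool_pos: [0.5889, -0.2421, 0.2532]
tool_rot: [2.314, 2.112, 0.004]
wrist_force: [-0.5, -0.5, 0.8]
grip_width: 0.0851
grip_force: 0.0
t12.42 shift cm [ 42.06 -15.79   1.05] turn 77.28 | pos [ 0.5889 -0.2421  0.2532] yaw 84.78 tilt [-0.004  0.008 -1.   ] j [-0.52  0.43  0.27  1.4  -0.    1.15] w 0.0851 gf 0.0 F [-0.5 -0.5  0.8]
```

```bash
python3 d.py 0.45 0.0 0.24 140
```

```text
t12.42 shift cm [ 22.85 -16.05   1.12] turn -55.22 | pos [ 0.5889 -0.2421  0.2532] yaw 84.78 tilt [-0.004  0.008 -1.   ] j [-0.52  0.43  0.27  1.4  -0.    1.15] w 0.0851 gf 0.0 F [-0.5 -0.5  0.8]
```

```bash
python3 -m pendant '3 -2 0 -7; 6 -4 0 -14; 9 -6 0 -21; 12 -8 0 -28; 15 -10.5 0 -35; 18 -12.5 0 -42; 21 -14.5 0 -49; 22.8 -16 0 -55'
python3 -m pendant '0 0 0 0; 0 0 0 0'
cat > look.py <<'E'
from h import *
import sys
im,d=camera("side"); P=cloud("side",d); h=hsv(im); z=P[...,2]
print("roll"); m=box("side",300,170,480,300)&red(h)&(d>0)&(z>.07)&(z<.2); axis_fit(P[m],.028)
m=yel(h)&box("side",265,130,305,185)&(d>0)&(z>.062)&(z<.15)
for lo,hi in((.062,.072),(.072,.082),(.082,.092),(.092,.105),(.105,.122),(.122,.145)):
    Q=P[m&(z>lo)&(z<hi)]
    if len(Q): print("clip",lo,len(Q),Q.mean(0).round(4),np.percentile(Q[:,0],[3,97]).round(4),np.percentile(Q[:,1],[3,97]).round(4))
cv2.imwrite("pics/"+sys.argv[1],np.hstack([cv2.resize(im[130:190,255:335],(400,300),interpolation=2),cv2.resize(im[190:290,370:470],(300,300),interpolation=2)]))
E
python3 look.py l1.png; python3 d.py 0.468 0.191 0.2 187.5
```

```text
time_s: 13.08
tool_pos: [0.4463, 0.0029, 0.2471]
tool_rot: [-1.069, -2.953, -0.001]
wrist_force: [0.6, 0.4, -0.4]
grip_width: 0.0854
grip_force: 0.0
time_s: 13.25
tool_pos: [0.448, 0.0014, 0.2475]
tool_rot: [1.078, 2.95, -0.0]
wrist_force: [1.1, -1.3, -0.4]
grip_width: 0.0856
grip_force: 0.0
roll
 axis x=0.5873 at y=-0.2371, dx/dy=0.0902, z=0.1066 dz/dy=-0.0012, y -0.2877..-0.1778 len 0.1103 n=930 res 0.62mm
clip 0.062 15 [0.4796 0.1935 0.0671] [0.4697 0.4884] [0.1886 0.2071]
clip 0.072 12 [0.4808 0.1906 0.0774] [0.4729 0.4876] [0.1883 0.1941]
clip 0.082 17 [0.4782 0.1924 0.0874] [0.4684 0.4876] [0.1892 0.1968]
clip 0.092 17 [0.4751 0.1924 0.099 ] [0.4622 0.4868] [0.1893 0.1959]
clip 0.105 47 [0.4709 0.1907 0.1135] [0.4533 0.4851] [0.1842 0.1996]
clip 0.122 42 [0.4671 0.1899 0.1324] [0.4528 0.4834] [0.1836 0.1969]
t13.30 shift cm [10.84 15.78  4.74] turn -47.75 | pos [0.4487 0.0005 0.2475] yaw 139.75 tilt [-0.001  0.    -1.   ] j [-0.18  0.06 -0.22  1.28 -0.    0.52] w 0.0852 gf 0.0 F [-0.9 -0.7 -0.7]
```

View pics/l1.png

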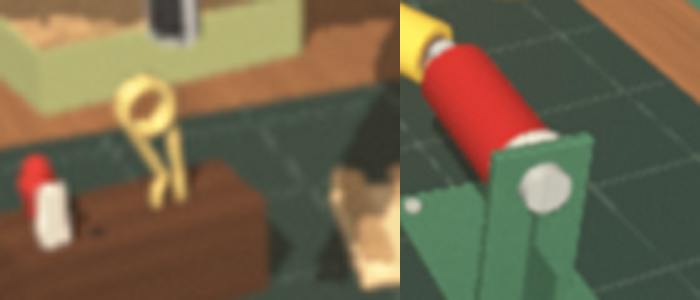

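Left crop: clip undisturbed, coil at (147,105), straight leg on the right. Right crop: the red roll is against the flange (535,140), with its axis 4 mm low. Next, move over the clip.

```bash
python3 -m pendant '1.3 1.9 .3 -6; 2.7 3.9 .8 -12; 4.2 6.1 1.5 -18; 5.7 8.3 2.2 -24; 7.2 10.5 3 -30; 8.7 12.7 3.8 -36; 10 14.5 4.4 -42; 10.8 15.8 4.7 -47.8'
python3 -m pendant '0 0 0 0; 0 0 0 0; 0 0 0 0'
python3 d.py 0.468 0.1905 0.104 187.5
```

```text
time_s: 13.97
tool_pos: [0.469, 0.1917, 0.1989]
tool_rot: [0.213, -3.133, -0.0]
wrist_force: [0.6, 0.6, -0.6]
grip_width: 0.0857
grip_force: 0.0
time_s: 14.22
tool_pos: [0.4688, 0.1899, 0.2001]
tool_rot: [0.202, -3.135, 0.001]
wrist_force: [-0.3, -0.6, -0.1]
grip_width: 0.0854
grip_force: 0.0
t14.22 shift cm [0.07 0.08 9.61] turn -0.13 | pos [0.4688 0.1899 0.2001] yaw -172.63 tilt [ 0. -0. -1.] j [ 0.23  0.19 -0.19  1.19 -0.    0.1 ] w 0.0854 gf 0.0 F [-0.3 -0.6 -0.1]
```

```bash
python3 -m pendant '.05 .05 2 0; .05 .05 4 0; .05 .05 6 0; .05 .05 7.5 0; .05 .05 8.6 0; .05 .05 9.2 0; .05 .05 9.6 0; .05 .05 9.6 0'
python3 -m pendant '0 0 0 0; 0 0 0 0'
python3 d.py 0.468 0.1905 0.104 187.5
python3 -m pendant '0 0 0 0; 0 0 0 0; 0 0 0 0; 0 0 0 0; 0 0 0 0; 0 0 0 0; 0 0 0 0; 0 0 0 0' 1 90
python3 -m pendant '0 0 0 0; 0 0 0 0; 0 0 0 0; 0 0 0 0; 0 0 0 0; 0 0 0 0'
python3 d.py 0.468 0.1905 0.104 187.5
```

```text
time_s: 14.88
tool_pos: [0.4677, 0.1904, 0.104]
tool_rot: [0.204, -3.134, 0.0]
wrist_force: [0.4, 0.0, -0.1]
grip_width: 0.0849
grip_force: 0.0
time_s: 15.05
tool_pos: [0.4684, 0.1912, 0.1052]
tool_rot: [-0.206, 3.133, 0.0]
wrist_force: [0.5, 0.6, 0.4]
grip_width: 0.0856
grip_force: 0.0
t15.05 shift cm [ 0.05 -0.06  0.12] turn 0.04 | pos [0.4684 0.1912 0.1052] yaw -172.46 tilt [-0.002  0.    -1.   ] j [ 0.23  0.26 -0.35  0.96  0.    0.1 ] w 0.0856 gf 0.0 F [0.5 0.6 0.4]
time_s: 15.72
tool_pos: [0.4676, 0.1913, 0.1044]
tool_rot: [-0.208, 3.135, 0.0]
wrist_force: [-0.6, -0.1, 1.0]
grip_width: 0.011
grip_force: 87.6
time_s: 16.22
tool_pos: [0.4677, 0.1913, 0.1044]
tool_rot: [-0.208, 3.135, 0.0]
wrist_force: [-0.1, 0.4, 1.4]
grip_width: 0.0106
grip_force: 87.6
t16.22 shift cm [-0.02 -0.09  0.04] turn 0.08 | pos [0.4677 0.1913 0.1044] yaw -172.42 tilt [-0.  0. -1.] j [ 0.23  0.26 -0.36  0.96  0.    0.1 ] w 0.0106 gf 87.6 F [-0.1  0.4  1.4]
```

```bash
python3 -m pendant '0 0 -.5 0; 0 0 -1.5 0; 0 0 -3 0; 0 0 -5 0; 0 0 -7 0; 0 0 -9 0; 0 0 -11.5 0; 0 0 -13.5 0'
python3 -m pendant '0 0 0 3; 0 0 0 6; 0 0 0 9; 0 0 0 12.8; 0 0 0 12.8; 0 0 0 12.8'
cat > look2.py <<'E'
from h import *
import sys
from scipy.spatial.transform import Rotation as Ro
# clip points in the TCP-based frame (tool axes); a: along tool x, b: along tool y, c: down
s=sense(); R=Ro.from_rotvec(s["tool_rot"]).as_matrix(); out=[]
for n in sys.argv[2:]:
    im,d=camera(n); P=cloud(n,d); h=hsv(im); L=(P-s["tool_pos"])@R
    m=yel(h)&(d>0)&(abs(L[...,0])<.06)&(abs(L[...,1])<.04)&(L[...,2]>-.06)&(L[...,2]<.13)
    v,u=np.nonzero(m); print(n,m.sum())
    if not m.sum(): continue
    print("box",u.min(),u.max(),v.min(),v.max())
    for lo in np.arange(-.04,.12,.01):
        Q=L[m&(L[...,2]>lo)&(L[...,2]<=lo+.01)]*1000
        if len(Q): print("c%4.0f n%3d x %s y %s"%(lo*1e3+5,len(Q),np.percentile(Q[:,0],[3,50,97]).round(1),np.percentile(Q[:,1],[3,50,97]).round(1)))
    print("tip c",L[m][:,2].max().round(4))
    v0,u0=max(v.min()-15,0),max(u.min()-20,0); out.append(cv2.resize(im[v0:v0+90,u0:u0+90],(450,450),interpolation=2))
cv2.imwrite("pics/"+sys.argv[1],np.hstack(out)[:, :800])
E
python3 d.py .468 .19 .23 174.7; python3 look2.py k1.png side
```

```text
time_s: 16.88
tool_pos: [0.4676, 0.1913, 0.2417]
tool_rot: [-0.208, 3.134, 0.0]
wrist_force: [0.4, -0.4, -0.3]
grip_width: 0.0108
grip_force: 87.6
time_s: 17.38
tool_pos: [0.4675, 0.1913, 0.2398]
tool_rot: [0.14, 3.138, 0.0]
wrist_force: [-0.1, -0.4, -1.3]
grip_width: 0.0105
grip_force: 87.6
t17.38 shift cm [-0.06 -0.12  0.98] turn 0.18 | pos [0.4675 0.1913 0.2398] yaw 174.88 tilt [-0.  0. -1.] j [ 0.23  0.17 -0.11  1.28  0.    0.32] w 0.0105 gf 87.6 F [-0.1 -0.4 -1.3]
side 146
box 275 292 102 141
c -25 n  6 x [-14.4   0.5  14.1] y [-7.6 -6.8 -1.8]
c -15 n 11 x [-15.  -12.5  14.6] y [-9.  -3.4  3.1]
c  -5 n  6 x [-18.  -15.1 -12.5] y [-6.  -2.8 -0.3]
c   5 n 13 x [-19.9 -15.2   1.5] y [-4.1 -2.1  2.4]
c  15 n 17 x [-19.8  -8.4  -2.3] y [-5.3 -2.7  1.7]
c  25 n 13 x [-21.6 -16.6  -7.1] y [-5.1 -3.5  3. ]
c  35 n 17 x [-21.6 -10.5  -3.4] y [-5.2 -1.8  3.3]
c  45 n 15 x [-22.   -9.4  -3.4] y [-6.3 -2.1  2.2]
c  55 n 12 x [-23.3 -16.2  -9.5] y [-4.7 -1.4  1.3]
c  65 n 12 x [-23.5 -12.   -6.5] y [-3.7 -0.8  3.2]
c  75 n 15 x [-26.1 -21.   -6. ] y [-3.7 -0.5  2.8]
c  85 n  8 x [-25.7 -23.8 -22.4] y [-3.6  0.1  1.9]
c  95 n  1 x [-22.5 -22.5 -22.5] y [0.8 0.8 0.8]
tip c 0.0915
```

View pics/k1.png

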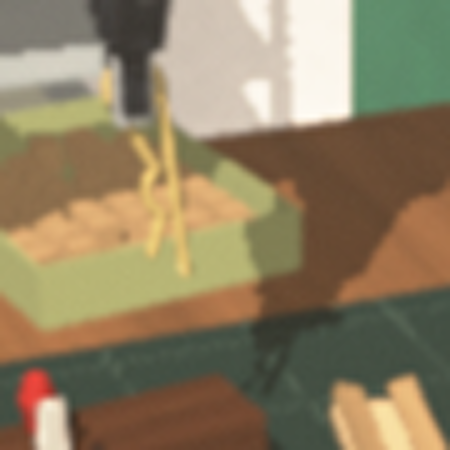

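The clip hangs from the fingers with the straight leg's tip at about (183,270) in the crop. It leans roughly 0.07 rad in its plane, so the tip is about 23 mm along -tool x. I'll carry it over the hole and measure it there against the spindle.

```bash
python3 d.py .5709 -.166 .235 174.7
```

```text
t17.43 shift cm [-13.48 -34.66   0.47] turn 0.18 | pos [0.4676 0.1913 0.2397] yaw 174.88 tilt [-0.  0. -1.] j [ 0.23  0.18 -0.11  1.28  0.    0.32] w 0.0111 gf 87.6 F [ 0.3 -0.5 -1.1]
```

```bash
python3 -m pendant '-.5 -1.3 0 0; -1.3 -3.3 0 0; -2.2 -5.7 0 0; -3.2 -8.3 0 0; -4.2 -10.9 0 0; -5.2 -13.4 0 0; -6.2 -15.9 .1 .1; -7 -18 .2 .2'
python3 -m pendant '-1 -2.6 0 0; -2 -5.2 0 0; -3 -7.8 .1 0; -4 -10.4 .1 0; -5 -13 .2 0; -5.8 -15 .3 0; -6.3 -16.2 .3 0; -6.5 -16.6 .3 0'
python3 -m pendant '0 0 0 0; 0 0 0 0; 0 0 0 0'
python3 d.py .5709 -.166 .235 174.7; python3 look2.py k2.png side top
```

```text
time_s: 18.1
tool_pos: [0.5213, 0.0039, 0.2375]
tool_rot: [0.148, 3.138, -0.0]
wrist_force: [-0.0, 0.3, -1.2]
grip_width: 0.0108
grip_force: 87.7
time_s: 18.77
tool_pos: [0.5702, -0.1676, 0.2339]
tool_rot: [-0.151, -3.138, -0.0]
wrist_force: [-0.6, -0.6, 0.0]
grip_width: 0.0108
grip_force: 87.7
time_s: 19.02
tool_pos: [0.5696, -0.1644, 0.2345]
tool_rot: [-0.146, -3.138, -0.001]
wrist_force: [-0.1, 0.4, -0.7]
grip_width: 0.0104
grip_force: 87.8
t19.02 shift cm [-0.14 -0.15 -0.05] turn -0.03 | pos [ 0.5696 -0.1644  0.2345] yaw 174.67 tilt [ 0.     0.001 -1.   ] j [-0.42  0.35  0.1   1.33  0.   -0.32] w 0.0104 gf 87.8 F [-0.1  0.4 -0.7]
side 223
box 373 389 150 198
c -35 n  1 x [-5.2 -5.2 -5.2] y [-19.1 -19.1 -19.1]
c -25 n 20 x [-14.   11.4  13.6] y [-20.   -3.3   5.3]
c -15 n 25 x [-16.   12.3  15. ] y [-12.2  -3.9   7.5]
c  -5 n  8 x [-17.6  -1.7  12.6] y [-3.2 -0.9  9. ]
c   5 n 14 x [-18.3 -15.2   1.1] y [-4.3 -2.1  1.2]
c  15 n 26 x [-18.5  -6.8   0.6] y [-3.4 -1.   1.7]
c  25 n 22 x [-19.6 -10.6  -5.7] y [-4.5 -1.3  1.4]
c  35 n 20 x [-19.5  -7.6  -3.4] y [-4.3 -1.3  1.7]
c  45 n 20 x [-20.9  -7.3  -3.4] y [-3.9 -1.9  2.7]
c  55 n 21 x [-22.3 -12.3  -6.1] y [-3.4 -0.9  0.9]
c  65 n 21 x [-23.3 -11.1  -7.3] y [-3.6 -1.2  1.5]
c  75 n 15 x [-23.5  -9.3  -4.9] y [-3.6 -0.8  2.7]
c  85 n  9 x [-24.9 -23.2 -22.1] y [-3.6 -0.2  1.1]
c  95 n  1 x [-23.3 -23.3 -23.3] y [0.6 0.6 0.6]
tip c 0.091
top 0
```

View pics/k2.png

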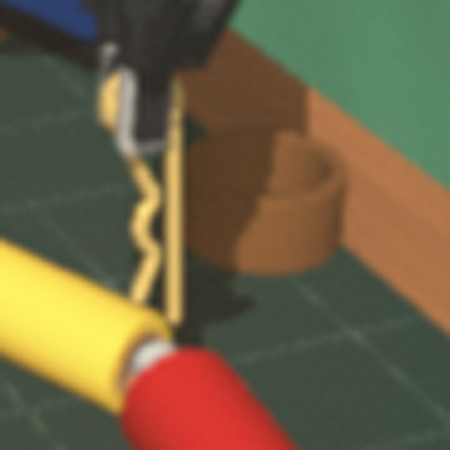

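The tip (about (175,320) in the crop) hangs just above the spindle, beyond the roll's end. I'll fit the straight leg more closely before going down.

```bash
cat > leg.py <<'E'
from h import *
from scipy.spatial.transform import Rotation as Ro
Ls=[];Ss=[];Rr=[];U=[]
K,T=cal("side"); o=-T[:3,:3].T@T[:3,3]
for i in range(4):
    s=sense(); R=Ro.from_rotvec(s["tool_rot"]).as_matrix(); p=s["tool_pos"]
    im,d=camera("side"); P=cloud("side",d); h=hsv(im); L=(P-p)@R; z=P[...,2]
    m=yel(h)&(d>0)&(L[...,0]<-.013)&(L[...,0]>-.032)&(abs(L[...,1])<.012)&(L[...,2]>.01)&(L[...,2]<.1); Ls.append(L[m])
    # pixel centre of the leg near its tip, row by row
    for v in np.unique(np.nonzero(m)[0]):
        us=np.nonzero(m[v])[0]; c=L[v,us][:,2].mean()
        r=T[:3,:3].T@np.linalg.inv(K)@[us.mean(),v,1]; a=R.T@(o-p); b=R.T@r; k=(0.0-a[1])/b[1]; q=a+k*b; U.append([q[2],q[0],b[0]/b[1]])
    m=(d>0)&(z>.1)&(z<.125)&(h[...,1]<70)&(abs(P[...,0]-.592)<.02)&(P[...,1]>-.178)&(P[...,1]<-.14); Ss.append(P[m])
    m=red(h)&(d>0)&(z>.125)&(z<.14)&(P[...,1]<-.1); Rr.append(P[m])
Q=np.vstack(Ls); f=lambda q:(np.hypot(Q[:,0]-q[0]-q[1]*(Q[:,2]-.06),Q[:,1]-q[2]-q[3]*(Q[:,2]-.06))-.003)*1e3
r=least_squares(f,[-.02,-.07,.001,0],loss="soft_l1"); q=r.x
print("leg n",len(Q),"at c60 x %.2f slope %.3f y %.2f slope %.3f"%(q[0]*1e3,q[1],q[2]*1e3,q[3]),"res",np.median(abs(r.fun)).round(2),"tip c",Q[:,2].max().round(4))
tip=np.array([q[0]+q[1]*.032,q[2]+q[3]*.032,.092]); print("tip tool mm",(tip*1e3).round(1),"world",(p+R@tip).round(4))
U=np.array(U); k=np.polyfit(U[:,0],U[:,1],1); print("ray onto plane y=0: x at c60 %.2f slope %.3f, dx per dy %.2f"%(np.polyval(k,.06)*1e3,k[0],U[:,2].mean()))
S=np.vstack(Ss); print("spindle stub",len(S)//4); 
if len(S): print(" x %.4f"%np.median(S[:,0]),"y",np.percentile(S[:,1],[1,50,99]).round(4),"zmax",np.percentile(S[:,2],97).round(4))
Q=np.vstack(Rr); print("roll crest y",np.percentile(Q[:,1],[1,99]).round(4) if len(Q) else None)
E
python3 leg.py; python3 d.py .5709 -.166 .235 174.7
```

```text
leg n 385 at c60 x -22.08 slope -0.085 y 0.54 slope 0.001 res 0.68 tip c 0.0934
tip tool mm [-24.8   0.6  92. ] world [ 0.5947 -0.1667  0.1426]
ray onto plane y=0: x at c60 -22.20 slope -0.080, dx per dy -0.49
spindle stub 23
 x 0.5877 y [-0.1622 -0.1563 -0.1482] zmax 0.124
roll crest y [-0.2878 -0.1804]
t19.32 shift cm [-0.1  -0.08 -0.05] turn -0.07 | pos [ 0.5699 -0.1651  0.2345] yaw 174.63 tilt [-0.  0. -1.] j [-0.42  0.35  0.1   1.33  0.   -0.32] w 0.0108 gf 87.8 F [ 0.  -0.3 -1.5]
```

```bash
python3 -m pendant '0 0 .3 0; .1 0 .7 0; .1 0 1.1 0; .2 0 1.5 0; .2 0 1.7 0; .2 0 1.8 0; .2 0 1.8 0; .2 0 1.8 0'
python3 leg.py; python3 d.py .5709 -.166 .2165 174.7
```

```text
time_s: 19.98
tool_pos: [0.568, -0.1656, 0.2163]
tool_rot: [0.149, 3.138, 0.0]
wrist_force: [-0.1, -0.3, -0.4]
grip_width: 0.0109
grip_force: 87.8
leg n 286 at c60 x -20.66 slope -0.136 y 0.49 slope 0.021 res 0.88 tip c 0.0886
tip tool mm [-25.    1.2  92. ] world [ 0.5931 -0.1669  0.1245]
ray onto plane y=0: x at c60 -21.71 slope -0.088, dx per dy -0.48
spindle stub 20
 x 0.5872 y [-0.1622 -0.1553 -0.1476] zmax 0.1232
roll crest y [-0.2877 -0.1803]
t20.18 shift cm [-0.28 -0.01  0.  ] turn -0.13 | pos [ 0.5681 -0.1656  0.2165] yaw 174.57 tilt [-0. -0. -1.] j [-0.42  0.35  0.06  1.28  0.   -0.32] w 0.0103 gf 87.8 F [ 0.2 -0.1 -0.4]
```

```bash
python3 -m pendant '0 0 .2 0; 0 0 .4 0; 0 0 .4 0; 0 0 .4 0'
python3 -m pendant '0 0 .1 0; -.03 0 .3 0; -.03 0 .3 0; -.03 0 .3 0';python3 d.py .5709 -.166 .2165 174.7
```

```text
time_s: 20.52
tool_pos: [0.5678, -0.1655, 0.212]
tool_rot: [-0.149, -3.138, -0.0]
wrist_force: [0.1, -0.1, -1.4]
grip_width: 0.0108
grip_force: 87.8
time_s: 20.85
tool_pos: [0.5682, -0.1655, 0.209]
tool_rot: [-0.149, -3.138, -0.001]
wrist_force: [0.6, 0.1, -1.6]
grip_width: 0.0108
grip_force: 87.7
t20.85 shift cm [-0.28 -0.03 -0.75] turn -0.12 | pos [ 0.5682 -0.1655  0.209 ] yaw 174.58 tilt [ 0.  0. -1.] j [-0.42  0.35  0.05  1.27  0.   -0.32] w 0.0108 gf 87.7 F [ 0.6  0.1 -1.6]
```

```bash
python3 -m pendant '-.02 0 .2 0; -.04 0 .5 0; -.04 0 .5 0; -.04 0 .5 0'
python3 -m pendant '-.02 0 .2 0; -.05 0 .6 0; -.05 0 .6 0; -.05 0 .6 0';python3 -m pendant '-.02 0 .2 0; -.05 0 .6 0; -.05 0 .6 0; -.05 0 .6 0'; python3 d.py .5709 -.166 .186 174.7
```

```text
time_s: 21.18
tool_pos: [0.5684, -0.1655, 0.2039]
tool_rot: [-0.149, -3.137, -0.001]
wrist_force: [0.2, 0.3, -1.2]
grip_width: 0.0109
grip_force: 87.7
time_s: 21.52
tool_pos: [0.5689, -0.1656, 0.1978]
tool_rot: [-0.149, -3.137, -0.001]
wrist_force: [-0.1, 1.4, -0.9]
grip_width: 0.0108
grip_force: 87.7
time_s: 21.85
tool_pos: [0.5694, -0.1656, 0.1918]
tool_rot: [-0.149, -3.137, -0.001]
wrist_force: [-1.0, 1.2, -1.4]
grip_width: 0.011
grip_force: 87.7
t21.85 shift cm [-0.15 -0.02  0.58] turn -0.12 | pos [ 0.5694 -0.1656  0.1918] yaw 174.58 tilt [ 0.001  0.    -1.   ] j [-0.42  0.36  0.02  1.23  0.   -0.32] w 0.011 gf 87.7 F [-1.   1.2 -1.4]
```

```bash
python3 -m pendant '-.02 0 .3 0; -.02 0 .3 0; -.1 0 .3 0; -.2 0 .3 0; -.3 0 .3 0; -.3 0 .3 0' 1 50
python3 -m pendant '-.1 0 0 0; -.2 0 0 0; -.3 0 0 0; -.3 0 0 0';python3 -m pendant '-.1 0 0 0; -.2 0 0 0; -.2 0 0 0; -.2 0 0 0'; python3 d.py .5709 -.166 .186 174.7; python3 leg.py
```

```text
time_s: 22.35
tool_pos: [0.5717, -0.1658, 0.1891]
tool_rot: [-0.149, -3.136, -0.0]
wrist_force: [-3.2, 2.2, 1.3]
grip_width: 0.0103
grip_force: 87.9
time_s: 22.68
tool_pos: [0.5729, -0.1659, 0.1891]
tool_rot: [-0.149, -3.132, -0.0]
wrist_force: [-8.8, 1.5, 4.5]
grip_width: 0.0108
grip_force: 88.5
time_s: 23.02
tool_pos: [0.5751, -0.166, 0.189]
tool_rot: [-0.149, -3.133, -0.001]
wrist_force: [-8.1, 1.4, 2.7]
grip_width: 0.0107
grip_force: 88.3
t23.02 shift cm [ 0.42 -0.04  0.3 ] turn -0.14 | pos [ 0.5751 -0.166   0.189 ] yaw 174.56 tilt [ 0.005  0.    -1.   ] j [-0.41  0.38  0.03  1.23 -0.   -0.32] w 0.0107 gf 88.3 F [-8.1  1.4  2.7]
leg n 209 at c60 x -19.08 slope -0.044 y 0.59 slope 0.001 res 0.67 tip c 0.0604
tip tool mm [-20.5   0.6  92. ] world [ 0.5951 -0.1673  0.0969]
ray onto plane y=0: x at c60 -18.22 slope -0.021, dx per dy -0.49
spindle stub 1
 x 0.5849 y [-0.155  -0.1521 -0.1504] zmax 0.1185
roll crest y [-0.2881 -0.1809]
```

```bash
python3 -m pendant '-.1 0 0 0; -.2 0 0 0; -.35 0 0 0; -.35 0 0 0; -.35 0 0 0';python3 -m pendant '.1 0 0 0; .2 0 0 0; .2 0 0 0; .2 0 0 0; .2 0 0 0' 1 100; python3 d.py .5709 -.166 .186 174.7; python3 leg.py
```

```text
time_s: 23.63
tool_pos: [0.5786, -0.1663, 0.1891]
tool_rot: [-0.149, -3.133, -0.001]
wrist_force: [-8.2, 2.0, 5.6]
grip_width: 0.0107
grip_force: 88.7
time_s: 24.05
tool_pos: [0.578, -0.1663, 0.1889]
tool_rot: [-0.149, -3.136, -0.001]
wrist_force: [-5.3, 1.8, 1.1]
grip_width: 0.0105
grip_force: 97.4
t24.05 shift cm [ 0.71 -0.04  0.29] turn -0.12 | pos [ 0.578  -0.1663  0.1889] yaw 174.58 tilt [ 0.002  0.    -1.   ] j [-0.41  0.38  0.04  1.23 -0.   -0.32] w 0.0105 gf 97.4 F [-5.3  1.8  1.1]
leg n 185 at c60 x -16.74 slope -0.016 y 0.14 slope -0.012 res 0.66 tip c 0.0665
tip tool mm [-17.2  -0.2  92. ] world [ 0.5949 -0.1681  0.0969]
ray onto plane y=0: x at c60 -16.18 slope -0.003, dx per dy -0.49
spindle stub 3
 x 0.5853 y [-0.1549 -0.1514 -0.1463] zmax 0.1173
roll crest y [-0.2879 -0.1802]
```

```bash
python3 -m pendant '.1 0 .1 0; .15 0 .3 0; .15 0 .5 0; .15 0 .5 0';python3 -m pendant '0 0 .2 0; 0 0 .4 0; 0 0 .5 0; 0 0 .5 0'; python3 -m pendant '0 0 .2 0; 0 0 .4 0; 0 0 .5 0; 0 0 .5 0'; python3 -m pendant '0 0 .2 0; 0 0 .4 0; 0 0 .5 0; 0 0 .5 0'; python3 d.py .5709 -.166 .151 174.7
```

```text
time_s: 24.58
tool_pos: [0.5774, -0.1662, 0.1846]
tool_rot: [-0.148, -3.138, -0.001]
wrist_force: [-2.9, 2.2, 1.1]
grip_width: 0.0111
grip_force: 97.8
time_s: 24.92
tool_pos: [0.5775, -0.1662, 0.1801]
tool_rot: [0.148, 3.138, 0.0]
wrist_force: [-4.9, 2.2, 5.4]
grip_width: 0.0104
grip_force: 98.4
time_s: 25.25
tool_pos: [0.5775, -0.1662, 0.1758]
tool_rot: [0.148, 3.137, -0.0]
wrist_force: [-5.9, 2.9, 9.5]
grip_width: 0.0106
grip_force: 99.0
time_s: 25.58
tool_pos: [0.576, -0.166, 0.1686]
tool_rot: [-0.149, -3.135, -0.001]
wrist_force: [-6.1, 1.7, 0.1]
grip_width: 0.0105
grip_force: 98.0
t25.58 shift cm [ 0.5  -0.05  1.76] turn -0.13 | pos [ 0.576  -0.166   0.1686] yaw 174.57 tilt [ 0.004  0.001 -1.   ] j [-0.41  0.39 -0.    1.18 -0.   -0.32] w 0.0105 gf 98.0 F [-6.1  1.7  0.1]
```

```bash
python3 -m pendant '0 0 .2 0; 0 0 .4 0; 0 0 .5 0; 0 0 .5 0';python3 -m pendant '0 0 .2 0; 0 0 .4 0; 0 0 .4 0'; python3 -m pendant '0 0 .2 0; 0 0 .4 0; 0 0 .4 0';python3 -m pendant '0 0 .2 0; 0 0 .3 0; 0 0 .3 0; 0 0 .3 0'; python3 d.py .5709 -.166 .151 174.7
```

```text
time_s: 25.92
tool_pos: [0.576, -0.166, 0.1631]
tool_rot: [-0.149, -3.134, -0.001]
wrist_force: [-5.7, 1.7, -2.6]
grip_width: 0.0105
grip_force: 97.4
time_s: 26.17
tool_pos: [0.5764, -0.166, 0.159]
tool_rot: [-0.149, -3.135, -0.002]
wrist_force: [-4.7, 2.4, -4.4]
grip_width: 0.0106
grip_force: 97.5
time_s: 26.42
tool_pos: [0.5772, -0.1661, 0.1554]
tool_rot: [-0.148, -3.137, -0.001]
wrist_force: [-3.4, 2.1, -3.8]
grip_width: 0.0108
grip_force: 97.5
time_s: 26.75
tool_pos: [0.5778, -0.1662, 0.1538]
tool_rot: [0.148, 3.137, 0.001]
wrist_force: [-4.5, 3.0, 2.4]
grip_width: 0.011
grip_force: 98.3
t26.75 shift cm [ 0.69 -0.04  0.28] turn -0.11 | pos [ 0.5778 -0.1662  0.1538] yaw 174.59 tilt [-0.001  0.    -1.   ] j [-0.41  0.39 -0.03  1.15  0.   -0.32] w 0.011 gf 98.3 F [-4.5  3.   2.4]
```

```bash
python3 -m pendant '0 0 0 0; 0 0 0 0; 0 0 0 0; 0 0 0 0; 0 0 0 0; 0 0 0 0; 0 0 0 0' -1
python3 -m pendant '0 0 -1 0; 0 0 -3 0; 0 0 -6 0; 0 0 -9 0; 0 0 -10 0; 0 0 -10 0'
python3 d.py .45 .05 .25 174.7
```

```text
time_s: 27.33
tool_pos: [0.5778, -0.1666, 0.1533]
tool_rot: [0.149, 3.138, -0.0]
wrist_force: [-0.2, 0.6, 0.4]
grip_width: 0.0852
grip_force: 0.0
time_s: 27.83
tool_pos: [0.5794, -0.1672, 0.2575]
tool_rot: [0.148, 3.131, -0.004]
wrist_force: [0.3, -0.0, -0.5]
grip_width: 0.0851
grip_force: 0.0
t27.83 shift cm [14.94 20.4   0.6 ] turn -0.12 | pos [ 0.5794 -0.1672  0.2575] yaw 174.58 tilt [-0.007 -0.002 -1.   ] j [-0.41  0.36  0.17  1.38  0.   -0.32] w 0.0851 gf 0.0 F [ 0.3 -0.  -0.5]
```

Move clear and check the fit from both cameras.

```bash
python3 -m pendant '1 1.5 0 0; 3 4.2 0 0; 5 7 0 0; 7 9.8 0 0; 9 12.5 0 0; 11 15.3 0 0; 13 18 0 0; 15 20.4 0 0'
python3 -m pendant '0 0 0 0; 0 0 0 0'
python3 - <<'E'
from h import *
out=[]
hole=np.array([.5939,-.1665,.110]); ex=np.array([-.9957,.0924,0]); ey=np.array([.0924,.9957,0])  # clip y, spindle axis
for n in("side","top"):
    im,d=camera(n); P=cloud(n,d); h=hsv(im); L=P-hole; a=L@ex; b=L@ey; z=P[...,2]
    m=yel(h)&(d>0)&(abs(a)<.05)&(abs(b)<.03)&(z>.04)&(z<.22)
    v,u=np.nonzero(m); print(n,m.sum(),u.min(),u.max(),v.min(),v.max(),"zmin/max",z[m].min().round(4),np.percentile(z[m],98).round(4))
    for lo in np.arange(.05,.2,.01):
        k=m&(z>lo)&(z<=lo+.01)
        if k.sum(): print("z%.3f n%d a %s b %s"%(lo+.005,k.sum(),(np.percentile(a[k],[3,50,97])*1e3).round(1),(np.percentile(b[k],[3,50,97])*1e3).round(1)))
    k=red(h)&(d>0)&(z>.08)&(z<.145)&(P[...,1]<-.1)&(abs(P[...,0]-.588)<.06); axis_fit(P[k],.028)
    u0,v0=int(u.mean())-35,int(v.mean())-45; out.append(cv2.resize(im[v0:v0+100,u0:u0+80],(400,500),interpolation=cv2.INTER_CUBIC))
cv2.imwrite("pics/fin.png",np.hstack(out))
E
```

```text
time_s: 28.5
tool_pos: [0.4457, 0.0522, 0.2519]
tool_rot: [-0.148, -3.136, -0.001]
wrist_force: [0.4, 0.0, 0.5]
grip_width: 0.0854
grip_force: 0.0
time_s: 28.67
tool_pos: [0.4462, 0.0519, 0.2525]
tool_rot: [-0.144, -3.137, 0.0]
wrist_force: [0.5, 0.4, -1.0]
grip_width: 0.0854
grip_force: 0.0
side 207 373 388 183 226 zmin/max 0.0739 0.1842
z0.075 n5 a [16.7 18.2 20.8] b [-3.5 -2.6 -0.3]
z0.085 n1 a [20.1 20.1 20.1] b [-3.8 -3.8 -3.8]
z0.115 n1 a [11. 11. 11.] b [12. 12. 12.]
z0.125 n6 a [ 6.2 14.5 16.5] b [-3.8 -2.4  0.4]
z0.135 n21 a [ 1.4  6.3 21.8] b [-4.4 -2.1  1.5]
z0.145 n17 a [ 2.3 18.9 25.4] b [-5.  -2.6 -0.4]
z0.155 n49 a [ 2.5 16.  29.7] b [-7.7 -4.2  2.7]
z0.165 n35 a [ 4.1  9.  33.8] b [-8.3 -4.7  2.8]
z0.175 n36 a [ 4.5 28.4 33.6] b [-8.5 -5.5  3.6]
z0.185 n36 a [ 7.4 19.9 28.2] b [-8.1 -3.6  2.1]
 axis x=0.5874 at y=-0.2369, dx/dy=0.0919, z=0.1067 dz/dy=-0.0013, y -0.2890..-0.1781 len 0.1113 n=930 res 0.58mm
top 101 375 384 137 155 zmin/max 0.062 0.1866
z0.065 n1 a [1.8 1.8 1.8] b [-0.5 -0.5 -0.5]
z0.075 n5 a [ 3.8 16.4 17.6] b [-4.3 -1.9  0.3]
z0.085 n3 a [13.8 15.5 16.2] b [-3.2 -2.9 -0.7]
z0.095 n3 a [ 9.2 11.1 13.4] b [-1.6  0.3  0.4]
z0.105 n1 a [19.1 19.1 19.1] b [-3.2 -3.2 -3.2]
z0.115 n4 a [16.4 17.5 18.6] b [-2.5 -1.3 -0. ]
z0.155 n14 a [ 9.2 16.6 25.8] b [-0.   2.1  2.7]
z0.165 n7 a [ 5.7 11.3 33.4] b [-2.5  0.8  1.4]
z0.175 n34 a [ 4.3 26.8 33.2] b [-8.5 -3.9  2.3]
z0.185 n29 a [10.2 18.6 26.8] b [-7.9 -1.6  1.3]
 axis x=0.5875 at y=-0.2377, dx/dy=0.0921, z=0.1061 dz/dy=0.0023, y -0.2961..-0.1788 len 0.1178 n=1171 res 1.15mm
```

View pics/fin.png

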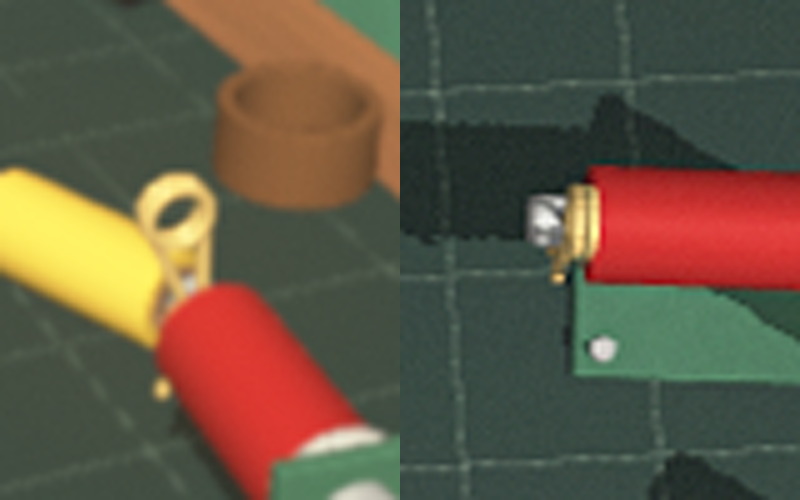

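Left crop: the clip stands in the spindle with its coil at (175,210), and its flared bent-leg tip shows below the side of the spindle at (162,388). Right crop: the clip sits just beyond the roll's free end. The heights match a fully home clip (coil top at 187 mm, bent-leg tip at about 75 mm), and the roll is still against the flange.

```bash
python3 -c "
from h import *
print(finish_job())"
```

```text
the job is handed in; nothing more can be done
None
```

The job is handed in: the red roll is on the spindle against the flange, the R-clip is home through the spindle hole and released (coil height and leg spread match a seated clip, though it leans slightly), and the arm stayed clear of the stamp, ink pad and tape, about 29 s in all.

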